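Fetch the stamp from behind the glue stick and the jar

ROBOT

A 7-joint arm with a two-finger parallel gripper is mounted at the origin on a cart in front of the work surface, level with it; the furniture and walls round the work are solid. World frame = base frame: x ahead of the robot, y to its left, z up, the work surface at z = 0. Lengths are in m, angles in rad, forces in N, time in s.
With the tool pointing down it reaches from about 0.4 to 0.85 m from the base axis. Payload 10.4 kg.
Tool frame: the origin (TCP) lies on the centre line of the jaws, within the pads' length; the fingertips stand r.finger_overhang ahead of it and the grasp point (between the pads) lies 5 mm behind it (r.finger_overhang is the distance from the TCP to the fingertips, in m); z points along the fingers, y is the line along which they close (so a half turn about z gives the same grasp; the last joint's range is limited). The gripper opens to 87 mm and grips with 3 to 60 N. Pads are 19 mm wide; open, the fingers measure 117 mm over their backs; the gripper's body (75 mm by 190 mm) begins 51 mm behind the grasp point.
Start: joints at [-1.13, 0.332, -0.065, 1.46, 0.022, 1.35, -0.088], TCP at [0.28, 0.559, 0.237] pointing down, gripper open.
Joint ranges: [-2.6, 2.6], [-0.5, 2.12], [-1.47, 1.34], [0.16, 2.42], [-1.27, 4.41], [0.06, 2.06], [-2.6, 2.6]. Speed limits (rad/s): [2.22, 2.22, 2.79, 2.79, 3.14, 3.14, 3.14].

INTERFACE

Orientations are given as a unit quaternion [x, y, z, w].
In Python, from bench import read_state, viewer, r gives the robot as it stands.
- The arm moves only by the tool carry_out, never from a script. Its argument "moves" is a list of rows, each a list of 6 numbers: the shift along the tool's x, y, z in units of 40 mm (1.0 is 40 mm), then the turn, a rotation vector about the tool's x, y, z in units of 8 degrees (1.0 is 8 degrees). A call has 1 to 20 rows; each row shifts and turns the commanded pose from where the row before left it, along the tool's axes as they then stand; what a row does not reach is not made up. A row lasts 1/8 s, in which the tool goes at most 62.5 mm and 10.7 degrees, less where a joint would pass 70% of its speed; a pose out of reach is approached as far as the arm can. A call is refused whole if a number of a shift passes 1 or a number of a turn 1, either way. A call with a gripper value outside its range is refused whole. "fingers" is the finger opening in mm, from 0 to 87, set as the call begins (left out, the last holds). The fingers move at their own pace and stop on an object; "force" is the grip in N (left out, the last holds). Time passes only in rows, so rows that do not move let the fingers close. It gives the time, the measured TCP pose, the force, the opening and the grip force at its end, in the units of the state.
- read_state(): the state, without advancing time (a new reading comes with each control period).
- viewer.camera(name): name is "scene" or "side" or "wrist"; returns a dict with "pixels" (480x640x3 uint8, red, green, blue), "range_z" (480x640 float32, m along the optical axis (not along the pixel's ray), 0 where there is no reading), "fx", "fy", "cx", "cy" (pixels), "k1" (the pictures are not rectified: a ray, as slopes to the right and down, at radius r is drawn at 1 + k1 r^2 times it, then the intrinsics apply), "xyz" and "orientation" of the camera in the world. Camera axes: x right, y down, z forward; pixel columns grow to the right and rows downward; lengths in m; the calibration is good to about 2 mm. A picture is of the moment at which its call begins.
- r.close_job(): hands the job in; it is judged then, once.
The state is a dict: "time": time; "joint_positions": joint angles; "joint_vel": joint speeds; "joint_torque": joint torques, N m; "ee_pos": TCP position; "eef_rot": TCP orientation; "ft_force": force on the tool from outside, world axes, zero at the start; "torque": the same for the moment, N m; "width": finger opening in m; "grip_force": force on a finger pad.
Only numpy, scipy, OpenCV 4.12 (cv2) and the standard library are available. Lean on these libraries where they do the work, as an engineer would, in place of code of your own. Each camera call takes 0.05 s, during which the arm holds its last target. There are 200 camera calls.

TASK

The light brown rubber stamp is boxed in on the grey supply board behind the glue stick and the lilac-capped jar. First move the glue stick and the jar out of the way so that both stand on the cork mat, then stand the light brown stamp upright in the middle of the stamp pad tin, and finally put the glue stick and the jar back, upright and centred, each on the very disc it came from. Leave the dark stamp where it stands.

Things in the scene. Friction and masses are not known exactly. Their poses are not given: they have to be found in the camera images.
- glue_mid (a point): Upright glue stick on one of the two discs, white body with red cap, round, 32 mm wide, 104 mm tall, about 45 g. The point is its centre, 52 mm above its foot; z along its axis. One solid piece (the cap does not come off).
- jar_mid (a point): Upright white jar with lilac cap on the other disc, round, 122 mm tall, about 130 g; white body 58 mm wide up to 78 mm, cap 62 mm wide from 78 to 122 mm. The point is its centre, 61 mm above its foot; z along its axis. One solid piece.
- light_stamp_mid (a point): Light brown wooden rubber stamp standing on the supply board behind the discs, round, 22 mm wide at foot, 20 mm at the knob on top (26 to 61 mm up), narrower waist, 61 mm tall, 20 g. The point is its centre, 30.5 mm above its foot; z along its axis.
- dark_stamp_mid (a point): Dark red-brown rubber stamp, 18 mm wide, 61 mm tall, standing beside the light one, 84 mm from it; to be left alone. The point is its centre, 30.5 mm above its foot.
- stand: Grey supply board, fixed, 150 (x) by 204 (y) by 6 mm; origin centre of its underside on the desk, x away from the robot, y along its long side. The disc centres lie at x = -32, y = +50 and -50 mm, the stamps at x = +22, y = +42 and -42 mm; which is which varies. A loose black binder clip (27 mm) stands at x = +52, y = 0.
- disc_blue: Blue disc, fixed on the board, 76 mm wide, 3 mm thick; one of the glue stick and the jar starts centred on it. Origin centre of its underside (6 mm above the desk), top 9 mm above the desk.
- disc_yellow: Yellow disc, fixed on the board, like the blue one, 100 mm from it; the other of the two starts centred on it. Origin centre of its underside.
- mat: Cork mat on the desk to one side, fixed, 120 (x) by 200 (y) by 4 mm; the place where glue stick and jar wait. Origin centre of its underside, y along its long side.
- tin: Closed stamp pad tin with dark red lid on the desk at the other side, fixed, 75 (x) by 101 (y) by 20 mm; flat top. Origin centre of its underside.
Mind the look-alikes: they are no part of the job. Leave any purple look-alike of the part that bears glue_mid alone.

How it is judged:
By the outcome, as a careful person would: the job done as asked, in the order asked, and still so for the second after the job is handed in, with the robot touching nothing.
It also fails if it takes over 134 s, if anything falls off the work surface, if the arm or the gripper's body presses on something with over 40 N, if the wrist force passes 120 N, or if a joint passes its speed limit or range.

## Working session

There is one attempt and no reset: what is moved stays moved. The work goes in short steps, Python scripts to look and compute and a tool call to move; the robot and the scene stay as the last step left them, time stands still between calls to the robot, and variables do not carry over. Pictures are saved under pics/ and viewed, at most 14 in all, crops included, and the job is handed in when it is done.

Besides the shell and the picture viewer there is one more tool, called after "Request:" as a command line: name --pt "numbers of a row" for each row, then --argument value for the rest. carry_out: Moves the arm, as the interface text tells. Its arguments: {"type":"object","properties":{"moves":{"type":"array","items":{"type":"array","items":{"type":"number"}}},"fingers":{"type":"number"},"force":{"type":"number"}},"required":["moves"]}

```bash
ls; mkdir -p pics
cat > h.py <<'E'
import numpy as np, cv2
from scipy.spatial.transform import Rotation as R
from bench import read_state, viewer, r
def cam(n):
    c=viewer.camera(n); c['R']=R.from_quat(c['orientation']).as_matrix(); return c
def save(c,f,box=None,s=1):
    p=c['pixels'][:,:,::-1]
    if box: p=p[box[1]:box[3],box[0]:box[2]]
    cv2.imwrite('pics/'+f,cv2.resize(p,None,fx=s,fy=s))
def rays(c,uv):
    d=(np.atleast_2d(uv).astype(float)-[c['cx'],c['cy']])/[c['fx'],c['fy']]
    u=d.copy()
    for _ in range(20): u=d/(1+c['k1']*(u**2).sum(1,keepdims=True))
    return u
def cloud(c,uv=None):
    if uv is None:
        v,u=np.mgrid[:480,:640]; uv=np.c_[u.ravel(),v.ravel()]
    uv=np.atleast_2d(uv); z=c['range_z'][uv[:,1].astype(int),uv[:,0].astype(int)]
    s=rays(c,uv); return (np.c_[s,np.ones(len(s))]*z[:,None])@c['R'].T+c['xyz']
def plane(c,uv,h):
    s=rays(c,uv); d=np.c_[s,np.ones(len(s))]@c['R'].T
    return c['xyz']+d*((h-c['xyz'][2])/d[:,2])[:,None]
E
python3 - <<'E'
from h import *
s=read_state();print({k:np.round(v,3) for k,v in s.items()},r.finger_overhang)
for n in('scene','side','wrist'):
    c=cam(n);save(c,n+'0.png');print(n,c['xyz'],c['orientation'],c['fx'],c['k1'],(c['range_z']>0).mean())
E
```

```text
pics
{'time': np.float64(0.0), 'joint_positions': array([-1.13 ,  0.333, -0.065,  1.461,  0.022,  1.35 , -0.089]), 'joint_vel': array([-0.001,  0.   ,  0.   , -0.   ,  0.001,  0.001,  0.   ]), 'joint_torque': array([-0.0000e+00, -6.2326e+01,  2.5000e-02, -3.8990e+01, -6.1000e-02,
        4.0000e-02,  0.0000e+00]), 'ee_pos': array([0.279, 0.559, 0.236]), 'eef_rot': array([ 0.23 ,  0.973, -0.001, -0.   ]), 'ft_force': array([ 0.207,  0.673, -0.493]), 'torque': array([-0.076, -0.014,  0.022]), 'grip_force': np.float64(0.0), 'width': np.float64(0.087)} 0.014
scene [ 0.12044687 -0.47893956  0.73830749] [ 0.86204262 -0.33966517  0.12866981 -0.35348858] 470.713422775266 -0.07844740610281459 0.9960677083333334
side [0.09246126 1.25190057 0.57372173] [-0.14756198  0.80586507 -0.56589694  0.09256138] 552.7348200236772 -0.019071508647652207 0.9958235677083334
wrist [0.20695238 0.59454079 0.38407244] [0.84150022 0.51943566 0.07749417 0.12672266] 383.0343312133777 -0.06981571424201223 0.9959700520833333
```

View pics/scene0.png

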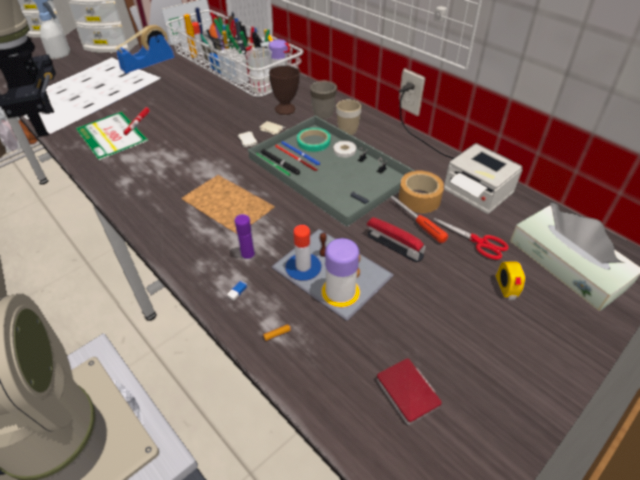

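View pics/side0.png

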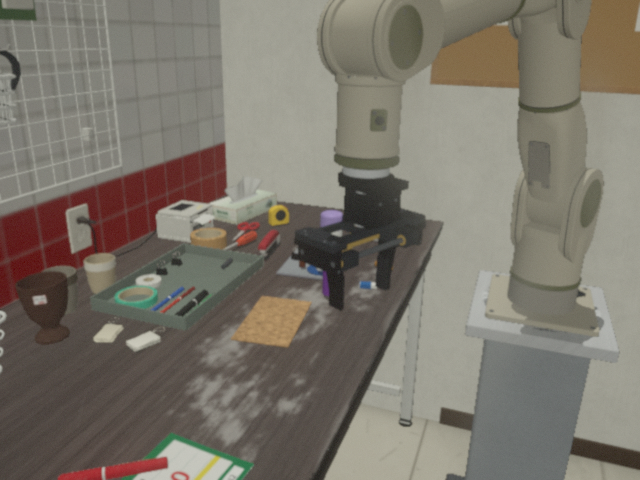

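The scene view shows the glue stick with its red cap (302,248) on the blue disc and the jar (342,272) on the yellow disc. The dark stamp is at (323,243), with the light stamp mostly hidden behind the jar (~358,268). The cork mat is at (228,202) and the red tin at (408,390).

Candidates for the glue stick are the red-capped white stick (302,248), the purple stick (244,237), which is the look-alike to leave alone, and the red pen (137,121). I choose the red-capped white stick on the disc.

Run:
```python
from h import *
c=cam('scene');save(c,'crop1.png',(170,170,450,430),2)
P=cloud(c).reshape(480,640,3);hsv=cv2.cvtColor(c['pixels'],cv2.COLOR_RGB2HSV);H,S,V=[hsv[...,i].astype(int) for i in range(3)]
def comp(m,box):
    k=np.zeros_like(m);k[box[1]:box[3],box[0]:box[2]]=1;m=(m&k.astype(bool)).astype(np.uint8)
    n,l,st,_=cv2.connectedComponentsWithStats(m);i=1+st[1:,4].argmax();return l==i
def rect(m,h,name):
    cs=cv2.findContours(m.astype(np.uint8),0,1)[0];k=max(cs,key=cv2.contourArea).reshape(-1,2)
    q=plane(c,k,h);b=cv2.minAreaRect((q[:,:2]*1000).astype(np.float32));print(name,b, 'z',np.median(P[m][:,2]))
rect(comp((H>8)&(H<22)&(S>90)&(V>90),(175,170,280,235)),.004,'mat')
rect(comp(((H<8)|(H>172))&(S>120),(370,350,450,425)),.02,'tin')
rect(comp((S<60)&(V>60)&(abs(P[...,2]-.006)<.006),(270,220,400,320)),.006,'board')
def circ(m,name):
    q=P[m];z=np.percentile(q[:,2],97);t=q[abs(q[:,2]-z)<.006]
    (x,y),rad=cv2.minEnclosingCircle((t[:,:2]*1000).astype(np.float32));print(name,x,y,rad,'ztop',z,m.sum())
circ(comp(((H<8)|(H>172))&(S>120),(285,215,315,250)),'glue cap')
circ(comp((H>120)&(H<150)&(S>40)&(V>120),(320,230,365,280)),'jar cap')
circ(comp((H>120)&(H<160)&(S>60),(230,205,260,262)),'purple')
for nm,m in(('blue',comp((H>100)&(H<120)&(S>120),(275,240,330,290))),('yellow',comp((H>18)&(H<32)&(S>140),(310,270,370,315)))):
    cs=cv2.findContours(m.astype(np.uint8),0,1)[0];k=max(cs,key=cv2.contourArea).reshape(-1,2)
    print(nm,cv2.minEnclosingCircle((plane(c,k,.009)[:,:2]*1000).astype(np.float32)))
print('obstacles: stapler,pencil,eraser,clip',[np.round(P[v,u],3) for u,v in((396,238),(277,332),(237,290),(345,206),(323,243),(323,237),(358,270))])
```

```text
mat ((535.6762084960938, 298.8211669921875), (124.22932434082031, 207.43734741210938), 8.265780448913574) z 0.004721174178208942
tin ((470.71490478515625, -309.83148193359375), (96.46000671386719, 67.25237274169922), 75.2042236328125) z 0.019754104734804934
board ((580.20361328125, -21.927597045898438), (272.6253662109375, 284.2560729980469), 46.59986114501953) z 0.002111067095704189
glue cap 529.7371826171875 16.95549964904785 15.854453086853027 ztop 0.11500163496168865 347
jar cap 539.2400512695312 -82.24422454833984 29.771526336669922 ztop 0.13227050724433068 1129
purple 471.8015441894531 128.4510498046875 15.876574516296387 ztop 0.10569979861392911 599
blue ((530.944091796875, 16.983034133911133), 37.26734161376953)
yellow ((539.0230102539062, -82.81640625), 37.27995300292969)
obstacles: stapler,pencil,eraser,clip [array([ 0.71 , -0.076,  0.034]), array([ 0.387, -0.073,  0.013]), array([0.393, 0.059, 0.01 ]), array([0.728, 0.091, 0.006]), array([0.582, 0.011, 0.045]), array([0.583, 0.013, 0.06 ]), array([ 0.596, -0.076,  0.022])]
```

View pics/crop1.png

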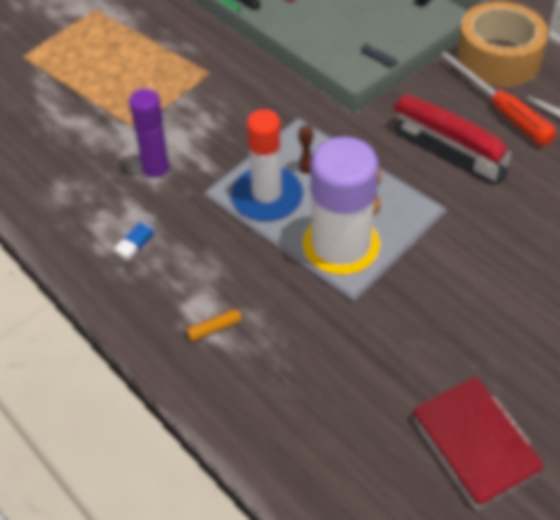

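The crop confirms the choice. The red-capped glue stick stands on the blue disc, the jar on the yellow one, and the light brown stamp peeks out behind the jar at crop (378,190).

In world coordinates (m):

| Item | x | y |
|---|---|---|
| Blue disc | 0.531 | 0.017 |
| Yellow disc | 0.539 | -0.083 |
| Light stamp | 0.592 | -0.070 |
| Mat | 0.536 | 0.299 |
| Tin | 0.471 | -0.310 |

I turn the tool to line up with the board (y along board y) and move above the glue stick.

Request:
carry_out --pt "0 0 0 0 0 -0.99" --pt "0 0 0 0 0 -0.99" --pt "0 0 0 0 0 -0.99" --pt "0 0 0 0 0 -0.98" --pt "-0.34 -0.93 0 0 0 0" --pt "-0.34 -0.93 0 0 0 0" --pt "-0.34 -0.93 0 0 0 0" --pt "-0.34 -0.93 0 0 0 0" --pt "-0.34 -0.93 0 0 0 0" --pt "-0.34 -0.93 0 0 0 0" --pt "-0.34 -0.93 0 0 0 0" --pt "-0.34 -0.93 0 0 0 0" --pt "-0.34 -0.93 0 0 0 0" --pt "-0.34 -0.93 0 0 0 0" --pt "-0.34 -0.93 0 0 0 0" --pt "-0.34 -0.93 0 0 0 0" --pt "-0.34 -0.93 0 0 0 0" --pt "-0.34 -0.93 0 0 0 0" --pt "-0.34 -0.93 0 0 0 0" --fingers 60 --force 15

```text
time: 2.58
ee_pos: [0.532, 0.0199, 0.2365]
eef_rot: [-0.044, 0.999, 0.0, 0.0]
ft_force: [0.6, 0.2, 1.3]
width: 0.0602
grip_force: 0.0
```

```bash
cat >> h.py <<'E'
def go(*t):
    "print state and remaining move in units to target TCP xyz"
    s=read_state();M=R.from_quat(s['eef_rot']).as_matrix()
    want=np.array([[-.9967,-.0810,0],[-.0810,.9967,0],[0,0,-1]]).T
    print('t',round(float(s['time']),2),'p',np.round(s['ee_pos'],4),'f',np.round(s['ft_force'],1),'w',round(float(s['width']),4),'g',round(float(s['grip_force']),1),'j',np.round(s['joint_positions'],2))
    print('turn units',np.round(np.degrees(R.from_matrix(M.T@want).as_rotvec())/8,2))
    if t: print('shift units',np.round(M.T@(np.array(t)-s['ee_pos'])/.04,3))
E
python3 - <<'E'
from h import *
c=cam('wrist');save(c,'w1.png');go(.531,.017,.088)
P=cloud(c);hsv=cv2.cvtColor(c['pixels'],cv2.COLOR_RGB2HSV).reshape(-1,3).astype(int);H,S,V=hsv.T
for n,m,zt in(('glue',((H<8)|(H>172))&(S>120),.113),('jar',(H>120)&(H<150)&(S>40),.131)):
    q=P[m&(abs(P[:,2]-zt)<.006)];print(n,len(q),len(q) and cv2.minEnclosingCircle((q[:,:2]*1000).astype(np.float32)))
E
```

```text
t 2.62 p [0.5334 0.0141 0.2366] f [-0.6 -5.5 -0.6] w 0.0601 g 0.0 j [-0.41  0.12  0.33  1.72 -0.04  1.3   1.58]
turn units [-0.02  0.01  0.01]
shift units [0.057 0.087 3.714]
glue 1298 ((530.7076416015625, 16.62161636352539), 15.588610649108887)
jar 865 ((539.950439453125, -82.37332153320312), 29.886362075805664)
```

View pics/w1.png

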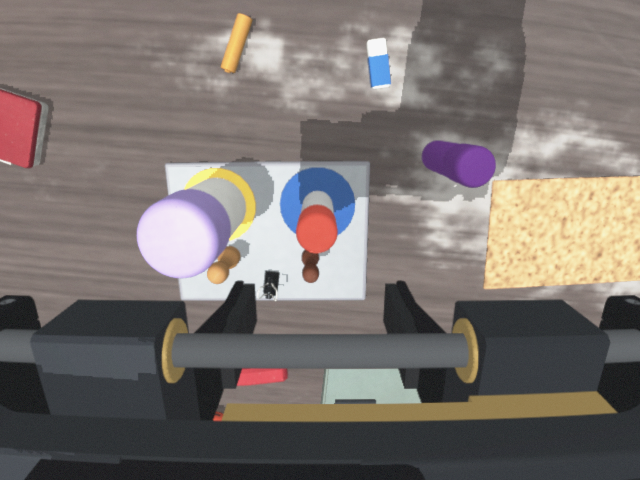

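The wrist view agrees: glue cap at (316,230), jar cap at (183,233), light stamp at (222,265), dark stamp at (311,265) and clip at (270,284). I go down onto the glue stick, stop, and grip.

Request:
carry_out --pt "0.06 0.08 0 0 0 0" --pt "0 0 0.7 0 0 0" --pt "0 0 0.7 0 0 0" --pt "0 0 0.7 0 0 0" --pt "0 0 0.7 0 0 0" --pt "0 0 0.5 0 0 0" --pt "0 0 0.4 0 0 0" --pt "0 0 0 0 0 0" --pt "0 0 0 0 0 0"

```text
time: 3.75
ee_pos: [0.5294, 0.0244, 0.0893]
eef_rot: [-0.044, 0.999, 0.0, 0.0]
ft_force: [0.9, -0.4, 0.9]
width: 0.0602
grip_force: 0.0
```

```bash
python3 -c "
from h import *
go(.531,.0168,.088)"
```

```text
t 3.75 p [0.5294 0.0244 0.0893] f [ 0.9 -0.4  0.9] w 0.0602 g 0.0 j [-0.4   0.26  0.31  1.9  -0.09  1.    1.6 ]
turn units [0.   0.01 0.05]
shift units [-0.022 -0.192  0.032]
```

Request:
carry_out --pt "-0.02 -0.19 0.03 0 0 0.05" --pt "0 0 0 0 0 0" --pt "0 0 0 0 0 0"

```text
time: 4.12
ee_pos: [0.5306, 0.0164, 0.0875]
eef_rot: [-0.04, 0.999, 0.0, 0.0]
ft_force: [0.3, 0.6, 0.2]
width: 0.06
grip_force: 0.0
```

Request:
carry_out --pt "0 0 0 0 0 0" --pt "0 0 0 0 0 0" --pt "0 0 0 0 0 0" --pt "0 0 0 0 0 0" --pt "0 0 0 0 0 0" --pt "0 0 0 0 0 0" --fingers 20 --force 15

```text
time: 4.88
ee_pos: [0.5305, 0.0165, 0.0873]
eef_rot: [-0.04, 0.999, 0.0, -0.0]
ft_force: [0.9, 0.7, -0.9]
width: 0.0312
grip_force: 15.0
```

```bash
python3 -c "
from h import *
go(.531,.0168,.088)"
```

```text
t 4.88 p [0.5305 0.0165 0.0873] f [ 0.9  0.7 -0.9] w 0.0312 g 15.0 j [-0.39  0.27  0.31  1.89 -0.1   0.99  1.61]
turn units [ 0. -0. -0.]
shift units [-0.014  0.006 -0.017]
```

Gripped at 31 mm opening. I lift and carry the glue stick to the far half of the mat.

Request:
carry_out --pt "0 0 -0.5 0 0 0" --pt "0 0 -0.8 0 0 0" --pt "0 0 -0.7 0 0 0" --pt "-0.03 0.4 0 0 0 0" --pt "-0.06 0.8 0 0 0 0" --pt "-0.06 0.8 0 0 0 0" --pt "-0.06 0.8 0 0 0 0" --pt "-0.06 0.8 0 0 0 0" --pt "-0.07 0.8 0 0 0 0" --pt "-0.07 0.8 0 0 0 0" --pt "-0.07 0.8 0 0 0 0" --pt "-0.07 0.8 0 0 0 0" --pt "-0.07 0.8 0 0 0 0" --pt "-0.03 0.4 0 0 0 0" --pt "-0.03 0.18 0 0 0 0" --pt "0 0 0 0 0 0" --pt "0 0 0 0 0 0" --pt "0 0 0 0 0 0"

```text
time: 7.12
ee_pos: [0.5316, 0.3439, 0.1675]
eef_rot: [-0.04, 0.999, -0.0, 0.0]
ft_force: [-0.5, -0.2, 0.0]
width: 0.0312
grip_force: 15.0
```

```bash
python3 -c "
from h import *
go(.529,.3445,.0835)
c=cam('side');save(c,'s1.png',(160,160,480,400),2)"
```

```text
t 7.12 p [0.5316 0.3439 0.1675] f [-0.5 -0.2  0. ] w 0.0312 g 15.0 j [-0.76  0.39  0.14  1.54 -0.06  1.22  1.04]
turn units [-0.    0.   -0.01]
shift units [0.063 0.02  2.101]
```

View pics/s1.png

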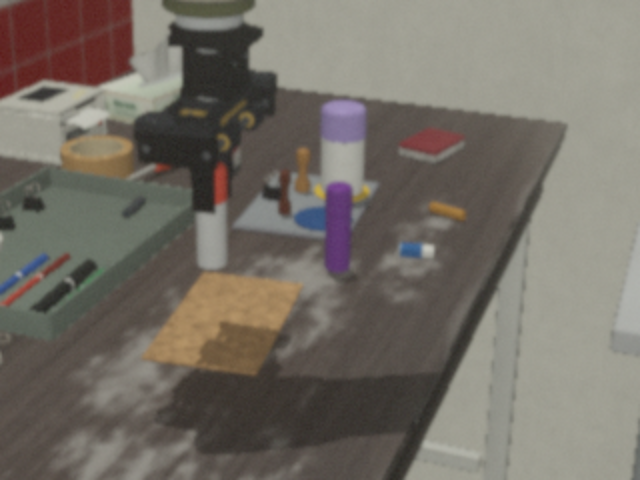

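The glue stick hangs upright at (210,230), above the mat's far half judging by its position, with the rest of the scene undisturbed. I lower it and release.

Request:
carry_out --pt "0.06 0.02 0.5 0 0 0" --pt "0 0 0.6 0 0 0" --pt "0 0 0.6 0 0 0" --pt "0 0 0.25 0 0 0" --pt "0 0 0.1 0 0 0" --pt "0 0 0.05 0 0 0" --pt "0 0 0 0 0 0" --pt "0 0 0 0 0 0"

```text
time: 8.18
ee_pos: [0.529, 0.3457, 0.0839]
eef_rot: [-0.04, 0.999, 0.0, 0.0]
ft_force: [-0.2, 0.1, -0.4]
width: 0.0311
grip_force: 15.0
```

Request:
carry_out --pt "0 0 0 0 0 0" --pt "0 0 0 0 0 0" --pt "0 0 0 0 0 0" --pt "0 0 0 0 0 0" --fingers 60

```text
time: 8.68
ee_pos: [0.5287, 0.3455, 0.0834]
eef_rot: [-0.04, 0.999, 0.0, 0.0]
ft_force: [0.4, 0.2, -0.2]
width: 0.0581
grip_force: 0.0
```

```bash
python3 -c "
from h import *
go(.5395,-.0825,.240)"
```

```text
t 8.68 p [0.5287 0.3455 0.0834] f [ 0.4  0.2 -0.2] w 0.0581 g 0.0 j [-0.75  0.47  0.13  1.62 -0.07  1.06  1.05]
turn units [ 0.  0. -0.]
shift units [  0.595 -10.685  -3.917]
```

Request:
carry_out --pt "0 0 -0.5 0 0 0" --pt "0 0 -0.9 0 0 0" --pt "0 0 -0.9 0 0 0" --pt "0 0 -0.4 0 0 0" --pt "0.04 -0.5 0 0 0 0" --pt "0.05 -0.9 0 0 0 0" --pt "0.05 -0.9 0 0 0 0" --pt "0.05 -0.9 0 0 0 0" --pt "0.05 -0.9 0 0 0 0" --pt "0.05 -0.9 0 0 0 0" --pt "0.05 -0.9 0 0 0 0" --pt "0.05 -0.9 0 0 0 0" --pt "0.05 -0.9 0 0 0 0" --pt "0.05 -0.9 0 0 0 0" --pt "0.05 -0.9 0 0 0 0" --pt "0.05 -0.8 0 0 0 0" --pt "0.05 -0.38 0 0 0 0" --pt "0 0 0 0 0 0" --pt "0 0 0 0 0 0" --fingers 87

```text
time: 11.05
ee_pos: [0.5376, -0.0811, 0.191]
eef_rot: [-0.041, 0.999, 0.0, -0.0]
ft_force: [0.2, -0.2, -0.1]
width: 0.087
grip_force: 0.0
```

```bash
python3 -c "
from h import *
go(.5395,-.0825,.103)
c=cam('scene');save(c,'c2.png',(170,120,450,380),2)"
```

```text
t 11.05 p [ 0.5376 -0.0811  0.191 ] f [ 0.2 -0.2 -0.1] w 0.087 g 0.0 j [-0.29  0.18  0.4   1.76 -0.08  1.21  1.78]
turn units [ 0.01 -0.    0.01]
shift units [-0.046 -0.042  2.199]
```

View pics/c2.png

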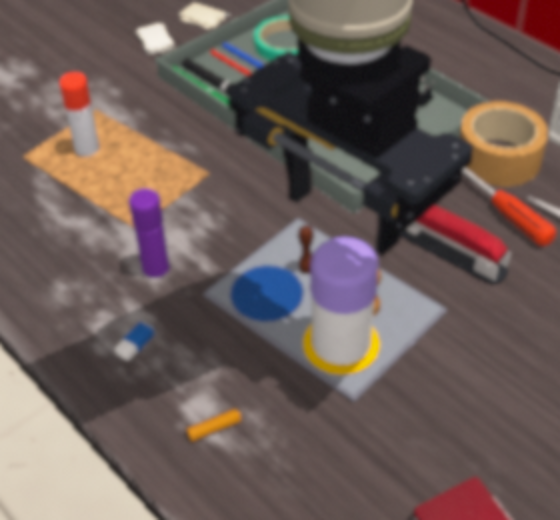

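The glue stick stands upright on the mat at crop (85,120), and the jar (345,300) is clear. I go down over the cap.

Request:
carry_out --pt "-0.05 -0.04 0.4 0 0 0" --pt "0 0 0.6 0 0 0" --pt "0 0 0.6 0 0 0" --pt "0 0 0.4 0 0 0" --pt "0 0 0.2 0 0 0" --pt "0 0 0 0 0 0" --pt "0 0 0 0 0 0" --pt "0 0 0 0 0 0"

```text
time: 12.1
ee_pos: [0.5402, -0.0839, 0.104]
eef_rot: [-0.04, 0.999, 0.0, 0.001]
ft_force: [-0.5, -0.3, -0.1]
width: 0.0869
grip_force: 0.0
```

```bash
python3 -c "
from h import *
go(.5395,-.0825,.103)"
```

```text
t 12.1 p [ 0.5402 -0.0839  0.104 ] f [-0.5 -0.3 -0.1] w 0.0869 g 0.0 j [-0.26  0.28  0.39  1.84 -0.12  1.04  1.82]
turn units [ 0.    0.01 -0.  ]
shift units [0.016 0.036 0.025]
```

Request:
carry_out --pt "0.02 0.04 0 0 0 0" --pt "0 0 0 0 0 0" --pt "0 0 0 0 0 0"

```text
time: 12.48
ee_pos: [0.5389, -0.0823, 0.1034]
eef_rot: [-0.04, 0.999, 0.0, 0.0]
ft_force: [-0.2, -0.2, -0.8]
width: 0.0869
grip_force: 0.0
```

Request:
carry_out --pt "0 0 0 0 0 0" --pt "0 0 0 0 0 0" --pt "0 0 0 0 0 0" --pt "0 0 0 0 0 0" --pt "0 0 0 0 0 0" --fingers 50 --force 25

```text
time: 13.1
ee_pos: [0.5389, -0.0823, 0.1033]
eef_rot: [-0.04, 0.999, 0.0, -0.0]
ft_force: [0.2, 0.1, -0.1]
width: 0.06
grip_force: 25.0
```

```bash
python3 -c "
from h import *
go(.5430,.2495,.105)"
```

```text
t 13.1 p [ 0.5389 -0.0823  0.1033] f [ 0.2  0.1 -0.1] w 0.06 g 25.0 j [-0.27  0.28  0.39  1.85 -0.12  1.03  1.82]
turn units [ 0. -0. -0.]
shift units [-0.772  8.261 -0.042]
```

Request:
carry_out --pt "0 0 -0.4 0 0 0" --pt "0 0 -0.8 0 0 0" --pt "0 0 -0.8 0 0 0" --pt "0 0 -0.6 0 0 0" --pt "-0.04 0.4 0 0 0 0" --pt "-0.08 0.8 0 0 0 0" --pt "-0.07 0.8 0 0 0 0" --pt "-0.07 0.8 0 0 0 0" --pt "-0.07 0.8 0 0 0 0" --pt "-0.07 0.8 0 0 0 0" --pt "-0.07 0.8 0 0 0 0" --pt "-0.07 0.8 0 0 0 0" --pt "-0.07 0.8 0 0 0 0" --pt "-0.08 0.8 0 0 0 0" --pt "-0.04 0.46 0 0 0 0" --pt "-0.04 0.2 0 0 0 0" --pt "0 0 0 0 0 0" --pt "0 0 0 0 0 0" --pt "0 0 0 0 0 0"

```text
time: 15.48
ee_pos: [0.5432, 0.2485, 0.2075]
eef_rot: [-0.04, 0.999, -0.0, 0.0]
ft_force: [-0.2, 0.0, -1.0]
width: 0.0603
grip_force: 25.0
```

```bash
python3 -c "
from h import *
go(.5430,.2495,.0993)"
```

```text
t 15.47 p [0.5432 0.2485 0.2075] f [-0.2  0.  -1. ] w 0.0603 g 25.0 j [-0.66  0.29  0.19  1.59 -0.05  1.27  1.19]
turn units [-0.    0.   -0.01]
shift units [0.003 0.027 2.705]
```

Request:
carry_out --pt "0 0.02 0.4 0 0 0" --pt "0 0 0.7 0 0 0" --pt "0 0 0.7 0 0 0" --pt "0 0 0.5 0 0 0" --pt "0 0 0.25 0 0 0" --pt "0 0 0.1 0 0 0" --pt "0 0 0.05 0 0 0" --pt "0 0 0 0 0 0" --pt "0 0 0 0 0 0"

```text
time: 16.6
ee_pos: [0.5431, 0.2504, 0.0999]
eef_rot: [-0.04, 0.999, 0.0, 0.0]
ft_force: [-0.1, 0.3, -0.5]
width: 0.06
grip_force: 25.0
```

Request:
carry_out --pt "0 0 0 0 0 0" --pt "0 0 0 0 0 0" --pt "0 0 0 0 0 0" --pt "0 0 0 0 0 0" --fingers 82

```text
time: 17.1
ee_pos: [0.5429, 0.2503, 0.0994]
eef_rot: [-0.04, 0.999, 0.0, 0.0]
ft_force: [0.6, -0.3, 0.3]
width: 0.0811
grip_force: 0.0
```

```bash
python3 -c "
from h import *
go(.5923,-.0704,.140)"
```

```text
t 17.1 p [0.5429 0.2503 0.0994] f [ 0.6 -0.3  0.3] w 0.0811 g 0.0 j [-0.65  0.38  0.17  1.7  -0.07  1.06  1.2 ]
turn units [ 0.  0. -0.]
shift units [-0.585 -8.091 -1.016]
```

Request:
carry_out --pt "0 0 -0.5 0 0 0" --pt "0 0 -0.8 0 0 0" --pt "0 0 -0.7 0 0 0"

```text
time: 17.48
ee_pos: [0.5429, 0.2503, 0.1805]
eef_rot: [-0.04, 0.999, 0.0, 0.0]
ft_force: [-0.2, -0.4, 0.6]
width: 0.0818
grip_force: 0.0
```

Request:
carry_out --pt "0 -0.4 0 0 0 0" --pt "-0.05 -0.8 0 0 0 0" --pt "-0.06 -0.8 0 0 0 0" --pt "-0.06 -0.8 0 0 0 0" --pt "-0.06 -0.8 0 0 0 0" --pt "-0.06 -0.8 0 0 0 0" --pt "-0.06 -0.8 0 0 0 0" --pt "-0.06 -0.8 0 0 0 0" --pt "-0.06 -0.8 0 0 0 0" --pt "-0.06 -0.7 0 0 0 0" --pt "-0.06 -0.39 0 0 0 0" --pt "0 0 0 0 0 0" --pt "0 0 0 0 0 0" --pt "0 0 0 0 0 0" --fingers 42

```text
time: 19.23
ee_pos: [0.5918, -0.061, 0.1792]
eef_rot: [-0.041, 0.999, 0.0, -0.0]
ft_force: [-1.0, -0.3, 0.8]
width: 0.0423
grip_force: 0.0
```

Run:
```python
from h import *
c=cam('scene');save(c,'c3.png',(170,120,450,380),2)
P=cloud(c);hsv=cv2.cvtColor(c['pixels'],cv2.COLOR_RGB2HSV).reshape(-1,3).astype(int);H,S,V=hsv.T
for n,ctr in(('light',(.5923,-.0704)),('dark',(.5855,.0134))):
    m=(np.hypot(*(P[:,:2]-ctr).T)<.025)&(P[:,2]>.012)&(P[:,2]<.08);q=P[m]
    t=q[q[:,2]>q[:,2].max()-.012];print(n,m.sum(),q[:,2].max(),cv2.minEnclosingCircle((t[:,:2]*1000).astype(np.float32)),np.median(t,0))
go(.5923,-.0704,.047)
```

```text
light 205 0.06752234672281465 ((590.5756225585938, -69.9213638305664), 9.731836318969727) [ 0.58891222 -0.0715928   0.06361141]
dark 148 0.06865767844227744 ((582.3681030273438, 14.241506576538086), 7.18928861618042) [0.58123401 0.01354392 0.06383294]
t 19.27 p [ 0.5919 -0.0612  0.1793] f [ 0.4 -0.9 -0.4] w 0.0423 g 0.0 j [-0.27  0.31  0.36  1.64 -0.11  1.21  1.77]
turn units [0.   0.   0.01]
shift units [ 0.008 -0.231  3.308]
```

View pics/c3.png

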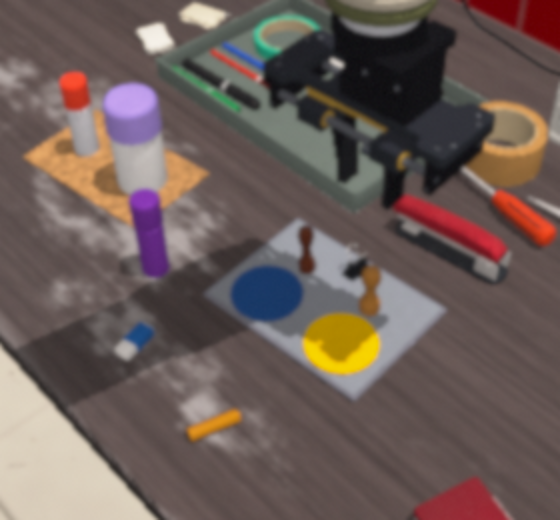

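The glue stick (85,115) and jar (135,140) both stand on the mat. The light stamp (371,290) and dark stamp (307,250) are in place with the clip (355,265) behind. I go down over the light stamp.

Request:
carry_out --pt "0.01 -0.23 0.3 0 0 0" --pt "0 0 0.6 0 0 0" --pt "0 0 0.6 0 0 0" --pt "0 0 0.4 0 0 0" --pt "0 0 0 0 0 0" --pt "0 0 0 0 0 0" --pt "0 0 0 0 0 0"

```text
time: 20.15
ee_pos: [0.5928, -0.0716, 0.1043]
eef_rot: [-0.04, 0.999, 0.0, 0.001]
ft_force: [0.0, 0.1, 0.0]
width: 0.0421
grip_force: 0.0
```

```bash
python3 -c "
from h import *
go(.5915,-.0702,.046)"
```

```text
t 20.15 p [ 0.5928 -0.0716  0.1043] f [0.  0.1 0. ] w 0.0421 g 0.0 j [-0.24  0.39  0.35  1.71 -0.15  1.07  1.81]
turn units [ 0.    0.01 -0.  ]
shift units [0.031 0.038 1.457]
```

Request:
carry_out --pt "0.03 0.03 0.2 0 0 0" --pt "0 0 0.4 0 0 0" --pt "0 0 0.4 0 0 0" --pt "0 0 0.3 0 0 0" --pt "0 0 0.16 0 0 0" --pt "0 0 0 0 0 0" --pt "0 0 0 0 0 0" --pt "0 0 0 0 0 0"

```text
time: 21.15
ee_pos: [0.5913, -0.0705, 0.0454]
eef_rot: [-0.04, 0.999, 0.0, 0.0]
ft_force: [-0.2, -0.4, 0.1]
width: 0.0418
grip_force: 0.0
```

Request:
carry_out --pt "0 0 0 0 0 0" --pt "0 0 0 0 0 0" --pt "0 0 0 0 0 0" --pt "0 0 0 0 0 0" --pt "0 0 0 0 0 0" --fingers 8 --force 10

```text
time: 21.78
ee_pos: [0.591, -0.0705, 0.045]
eef_rot: [-0.04, 0.999, 0.0, 0.0]
ft_force: [0.1, 0.8, 0.9]
width: 0.016
grip_force: 9.9
```

```bash
python3 -c "
from h import *
go(.471,-.31,.120)"
```

```text
t 21.77 p [ 0.591  -0.0705  0.045 ] f [0.1 0.8 0.9] w 0.016 g 9.9 j [-0.22  0.46  0.33  1.75 -0.18  0.96  1.83]
turn units [ 0.  0. -0.]
shift units [ 3.472 -5.726 -1.876]
```

Request:
carry_out --pt "0 0 -0.3 0 0 0" --pt "0 0 -0.5 0 0 0" --pt "0 0 -0.6 0 0 0" --pt "0 0 -0.6 0 0 0" --pt "0 0 0 0 0 0"

```text
time: 22.4
ee_pos: [0.5925, -0.0707, 0.1281]
eef_rot: [-0.04, 0.999, 0.0, 0.003]
ft_force: [-0.2, -0.4, -0.5]
width: 0.0161
grip_force: 9.9
```

Run:
```python
from h import *
go(.471,-.31,.120)
c=cam('scene');save(c,'c4.png',(290,170,400,290),4)
```

```text
t 22.4 p [ 0.5925 -0.0707  0.1281] f [-0.2 -0.4 -0.5] w 0.0161 g 9.9 j [-0.25  0.36  0.35  1.69 -0.14  1.11  1.8 ]
turn units [-0.    0.04 -0.  ]
shift units [ 3.51  -5.719  0.187]
```

View pics/c4.png

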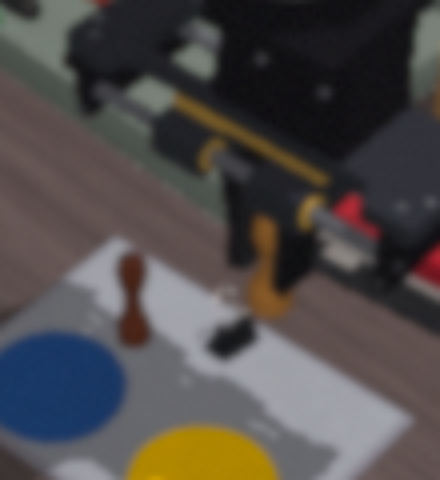

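The light stamp is held, upright as far as this view shows, at (267,265), clear of the board. I carry it to above the tin.

Request:
carry_out --pt "0.2 -0.3 0 0 0 0" --pt "0.42 -0.7 0 0 0 0" --pt "0.42 -0.7 0 0 0 0" --pt "0.42 -0.7 0 0 0 0" --pt "0.42 -0.7 0 0 0 0" --pt "0.42 -0.7 0 0 0 0" --pt "0.42 -0.7 0 0 0 0" --pt "0.42 -0.7 0 0 0 0" --pt "0.25 -0.4 0 0 0 0" --pt "0.12 -0.12 0 0 0 0" --pt "0 0 0 0 0 0" --pt "0 0 0 0 0 0" --pt "0 0 0 0 0 0"

```text
time: 24.08
ee_pos: [0.47, -0.309, 0.1249]
eef_rot: [-0.041, 0.999, 0.0, 0.0]
ft_force: [0.4, 0.2, 0.6]
width: 0.0163
grip_force: 9.9
```

Run:
```python
from h import *
go(.471,-.31,.060)
c=cam('scene');save(c,'c5.png',(340,270,500,430),4)
P=cloud(c);hsv=cv2.cvtColor(c['pixels'],cv2.COLOR_RGB2HSV);H,S,V=hsv.reshape(-1,3).astype(int).T
m=(H>7)&(H<20)&(S>120)&(np.hypot(*(P[:,:2]-read_state()['ee_pos'][:2]).T)<.04)&(P[:,2]>.05)
q=P[m];print(m.sum(),q.min(0),q.max(0))
for a in np.arange(.07,.15,.01):
    k=q[abs(q[:,2]-a)<.005]
    if len(k)>5: print(round(a,3),len(k),k.mean(0).round(4),k.min(0).round(4),k.max(0).round(4))
m=(((H<8)|(H>172))&(S>100)).reshape(480,640);z=P[:,2].reshape(480,640)
m&=(abs(z-.02)<.006)
m[:340]=0;m[:,:365]=0;m[430:]=0;m[:,460:]=0
cs=cv2.findContours(m.astype(np.uint8),0,1)[0];k=max(cs,key=cv2.contourArea).reshape(-1,2)
print('tin',cv2.minAreaRect((plane(c,k,.02)[:,:2]*1000).astype(np.float32)))
```

```text
t 24.07 p [ 0.47   -0.309   0.1249] f [0.4 0.2 0.6] w 0.0163 g 9.9 j [ 0.09  0.3   0.48  1.79 -0.16  1.09  2.28]
turn units [0.   0.   0.01]
shift units [-0.023 -0.027  1.622]
304 [ 0.43116127 -0.342564    0.08667992] [ 0.47536919 -0.27963655  0.21724738]
0.09 32 [ 0.464  -0.311   0.0912] [ 0.4611 -0.3181  0.0867] [ 0.4698 -0.2997  0.0948]
0.1 65 [ 0.4653 -0.3073  0.1003] [ 0.4612 -0.3172  0.0952] [ 0.4752 -0.2974  0.1049]
0.11 37 [ 0.4666 -0.3097  0.1098] [ 0.4593 -0.3214  0.105 ] [ 0.4714 -0.3005  0.1146]
0.12 22 [ 0.4659 -0.3107  0.1188] [ 0.4596 -0.3234  0.1155] [ 0.4715 -0.3002  0.1238]
0.13 24 [ 0.4632 -0.3104  0.1309] [ 0.4599 -0.3195  0.1255] [ 0.4663 -0.3007  0.1348]
0.14 28 [ 0.4643 -0.306   0.14  ] [ 0.4607 -0.3185  0.1353] [ 0.4673 -0.3002  0.1447]
tin ((470.9296569824219, -310.0587463378906), (97.51953125, 67.47125244140625), 75.59029388427734)
```

View pics/c5.png

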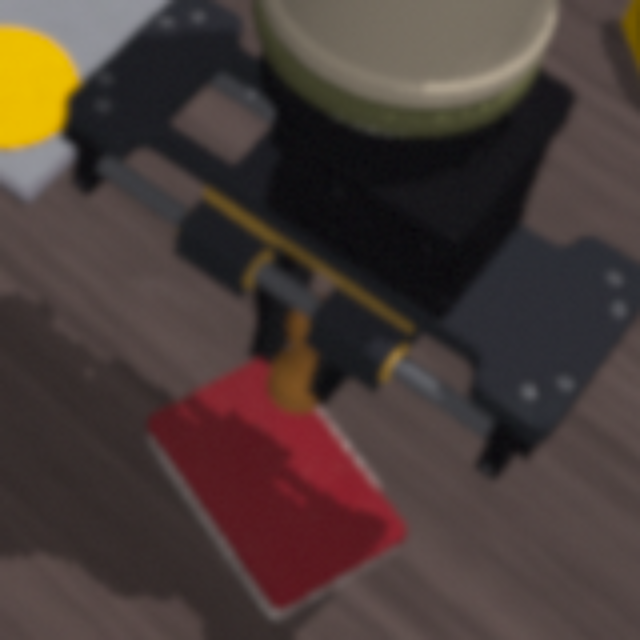

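The stamp hangs upright at (295,370), its foot at z ≈ 0.086 as expected, over the tin, whose centre I re-measured at (0.471, -0.310). I lower and release.

Request:
carry_out --pt "-0.02 -0.03 0.4 0 0 0" --pt "0 0 0.5 0 0 0" --pt "0 0 0.4 0 0 0" --pt "0 0 0.2 0 0 0" --pt "0 0 0.08 0 0 0" --pt "0 0 0.03 0 0 0" --pt "0 0 0 0 0 0" --pt "0 0 0 0 0 0"

```text
time: 25.12
ee_pos: [0.4706, -0.3111, 0.0609]
eef_rot: [-0.04, 0.999, -0.0, 0.0]
ft_force: [-0.7, -0.1, -0.3]
width: 0.0162
grip_force: 9.9
```

```bash
python3 -c "
from h import *
go(.471,-.31,.0595)"
```

```text
t 25.12 p [ 0.4706 -0.3111  0.0609] f [-0.7 -0.1 -0.3] w 0.0162 g 9.9 j [ 0.12  0.39  0.46  1.83 -0.21  0.97  2.32]
turn units [-0.  0. -0.]
shift units [-0.013  0.027  0.035]
```

Request:
carry_out --pt "0 0.02 0.03 0 0 0" --pt "0 0 0 0 0 0" --pt "0 0 0 0 0 0" --pt "0 0 0 0 0 0"

```text
time: 25.62
ee_pos: [0.4702, -0.3102, 0.0593]
eef_rot: [-0.04, 0.999, 0.0, -0.0]
ft_force: [0.8, 0.1, -0.6]
width: 0.0166
grip_force: 9.9
```

Request:
carry_out --pt "0 0 0 0 0 0" --pt "0 0 0 0 0 0" --pt "0 0 0 0 0 0" --pt "0 0 0 0 0 0" --pt "0 0 0 0 0 0" --fingers 50

```text
time: 26.25
ee_pos: [0.4702, -0.3102, 0.0593]
eef_rot: [-0.04, 0.999, 0.0, 0.0]
ft_force: [-0.4, -0.4, -0.1]
width: 0.049
grip_force: 0.0
```

Request:
carry_out --pt "0 0 -0.2 0 0 0" --pt "0 0 -0.6 0 0 0" --pt "0 0 -0.9 0 0 0" --pt "0 0 -0.9 0 0 0" --pt "0 0 -0.6 0 0 0" --pt "0 0.6 0 0 0 0" --pt "0 0.9 0 0 0 0" --pt "0 0.9 0 0 0 0" --pt "0 0.9 0 0 0 0" --pt "0 0 0 0 0 0" --fingers 87

```text
time: 27.5
ee_pos: [0.4599, -0.1762, 0.188]
eef_rot: [-0.042, 0.999, 0.0, 0.0]
ft_force: [0.9, -0.5, -0.3]
width: 0.0871
grip_force: 0.0
```

Run:
```python
from h import *
go(.543,.2503,.1994)
c=cam('scene');save(c,'c6.png',(170,120,490,430),1.9)
P=cloud(c);hsv=cv2.cvtColor(c['pixels'],cv2.COLOR_RGB2HSV).reshape(480,640,3).astype(int);H,S,V=np.moveaxis(hsv,2,0)
def pk(ctr,zlo,zhi,rad=.05):
    m=(np.hypot(*(P[:,:2]-ctr).T)<rad)&(P[:,2]>zlo)&(P[:,2]<zhi);q=P[m];print(ctr,m.sum(),q[:,2].max(),cv2.minEnclosingCircle((q[:,:2]*1000).astype(np.float32)))
pk((.471,-.31),.066,.095);pk((.543,.25),.118,.14);pk((.529,.3445),.099,.118,.03)
for n,m in(('blue',(H>100)&(H<120)&(S>120)),('yellow',(H>18)&(H<32)&(S>140))):
    m=m.copy();m[:235]=0;m[320:]=0;m[:,:265]=0;m[:,370:]=0
    cs=cv2.findContours(m.astype(np.uint8),0,1)[0];k=max(cs,key=cv2.contourArea).reshape(-1,2)
    q=plane(c,k,.009)[:,:2]*1000
    print(n,cv2.minEnclosingCircle(q.astype(np.float32)),cv2.fitEllipse(q.astype(np.float32)))
```

```text
t 27.5 p [ 0.4599 -0.1762  0.188 ] f [ 0.9 -0.5 -0.3] w 0.0871 g 0.0 j [-0.11  0.07  0.4   1.89 -0.03  1.19  1.96]
turn units [0.01 0.01 0.03]
shift units [-2.972 10.448 -0.274]
(0.471, -0.31) 133 0.08135258414668245 ((471.0484924316406, -311.2948303222656), 9.293423652648926)
(0.543, 0.25) 374 0.1285455482504967 ((543.0792236328125, 248.138916015625), 30.27347183227539)
(0.529, 0.3445) 116 0.11045097874053178 ((527.4176025390625, 343.90533447265625), 16.378509521484375)
blue ((531.8390502929688, 16.169038772583008), 38.00800704956055) ((530.8408203125, 16.897737503051758), (70.35227966308594, 72.55473327636719), 82.6149673461914)
yellow ((539.6936645507812, -82.35710144042969), 37.99972152709961) ((539.54150390625, -82.42499542236328), (73.35822296142578, 73.84170532226562), 136.51629638671875)
```

View pics/c6.png

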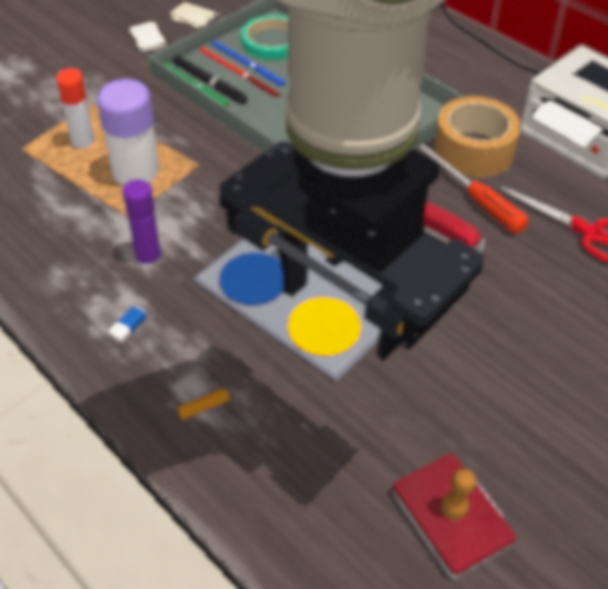

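The light stamp stands in the middle of the tin (458,495), measured at (0.471, -0.311). Now I go back for the jar.

Request:
carry_out --pt "-0.1 0.4 -0.25 0 0 0" --pt "-0.26 0.9 0 0 0 0" --pt "-0.26 0.9 0 0 0 0" --pt "-0.26 0.9 0 0 0 0" --pt "-0.26 0.9 0 0 0 0" --pt "-0.26 0.9 0 0 0 0" --pt "-0.26 0.9 0 0 0 0" --pt "-0.26 0.9 0 0 0 0" --pt "-0.26 0.9 0 0 0 0" --pt "-0.26 0.9 0 0 0 0" --pt "-0.26 0.9 0 0 0 0" --pt "-0.26 0.5 0 0 0 0" --pt "-0.15 0.3 0 0 0 0" --pt "0 0 0 0 0 0" --pt "0 0 0 0 0 0" --pt "0 0 0 0 0 0"

```text
time: 29.55
ee_pos: [0.5508, 0.2369, 0.1976]
eef_rot: [-0.04, 0.999, -0.0, 0.0]
ft_force: [0.2, 0.5, -1.3]
width: 0.087
grip_force: 0.0
```

```bash
python3 -c "
from h import *
go(.543,.2500,.0994)"
```

```text
t 29.55 p [0.5508 0.2369 0.1976] f [ 0.2  0.5 -1.3] w 0.087 g 0.0 j [-0.55  0.3   0.08  1.59 -0.02  1.25  1.19]
turn units [-0.    0.   -0.01]
shift units [0.169 0.342 2.454]
```

Request:
carry_out --pt "0.17 0.34 0 0 0 0" --pt "0 0 0.4 0 0 0" --pt "0 0 0.6 0 0 0" --pt "0 0 0 0 0 0" --pt "0 0 0 0 0 0" --pt "0 0 0 0 0 0"

```text
time: 30.3
ee_pos: [0.5432, 0.2513, 0.1582]
eef_rot: [-0.04, 0.999, 0.0, 0.001]
ft_force: [0.1, 0.2, -1.1]
width: 0.0868
grip_force: 0.0
```

```bash
python3 -c "
from h import *
go(.543,.2500,.0994)"
```

```text
t 30.3 p [0.5432 0.2513 0.1582] f [ 0.1  0.2 -1.1] w 0.0868 g 0.0 j [-0.57  0.32  0.07  1.64 -0.02  1.18  1.16]
turn units [ 0.    0.01 -0.  ]
shift units [ 0.011 -0.033  1.471]
```

Request:
carry_out --pt "0 -0.03 0.4 0 0 0" --pt "0 0 0.5 0 0 0" --pt "0 0 0.4 0 0 0" --pt "0 0 0.16 0 0 0" --pt "0 0 0 0 0 0" --pt "0 0 0 0 0 0" --pt "0 0 0 0 0 0"

```text
time: 31.18
ee_pos: [0.5433, 0.25, 0.0996]
eef_rot: [-0.04, 0.999, 0.0, 0.0]
ft_force: [-0.2, 0.2, 0.4]
width: 0.0873
grip_force: 0.0
```

Request:
carry_out --pt "0 0 0 0 0 0" --pt "0 0 0 0 0 0" --pt "0 0 0 0 0 0" --pt "0 0 0 0 0 0" --pt "0 0 0 0 0 0" --fingers 50 --force 25

```text
time: 31.8
ee_pos: [0.5429, 0.2499, 0.099]
eef_rot: [-0.04, 0.999, 0.0, 0.0]
ft_force: [-0.1, 0.2, 0.4]
width: 0.0598
grip_force: 24.9
```

```bash
python3 -c "
from h import *
go(.5392,-.0824,.1994)"
```

```text
t 31.8 p [0.5429 0.2499 0.099 ] f [-0.1  0.2  0.4] w 0.0598 g 24.9 j [-0.56  0.38  0.07  1.7  -0.03  1.06  1.16]
turn units [ 0.  0. -0.]
shift units [ 0.763 -8.273 -2.512]
```

Request:
carry_out --pt "0 0 -0.4 0 0 0" --pt "0 0 -0.8 0 0 0" --pt "0 0 -0.8 0 0 0" --pt "0 0 -0.6 0 0 0" --pt "0.04 -0.4 0 0 0 0" --pt "0.08 -0.8 0 0 0 0" --pt "0.07 -0.8 0 0 0 0" --pt "0.07 -0.8 0 0 0 0" --pt "0.07 -0.8 0 0 0 0" --pt "0.07 -0.8 0 0 0 0" --pt "0.07 -0.8 0 0 0 0" --pt "0.07 -0.8 0 0 0 0" --pt "0.07 -0.8 0 0 0 0" --pt "0.08 -0.8 0 0 0 0" --pt "0.04 -0.46 0 0 0 0" --pt "0.04 -0.2 0 0 0 0" --pt "0 0 0 0 0 0" --pt "0 0 0 0 0 0" --pt "0 0 0 0 0 0"

```text
time: 34.17
ee_pos: [0.539, -0.081, 0.2029]
eef_rot: [-0.041, 0.999, 0.0, 0.0]
ft_force: [0.1, -0.5, -0.8]
width: 0.06
grip_force: 24.9
```

```bash
python3 -c "
from h import *
go(.5389,-.0823,.1045)"
```

```text
t 34.17 p [ 0.539  -0.081   0.2029] f [ 0.1 -0.5 -0.8] w 0.06 g 24.9 j [-0.19  0.18  0.29  1.74 -0.05  1.24  1.76]
turn units [0.   0.   0.01]
shift units [ 0.005 -0.034  2.46 ]
```

Request:
carry_out --pt "0 -0.03 0.4 0 0 0" --pt "0 0 0.6 0 0 0" --pt "0 0 0.6 0 0 0" --pt "0 0 0.4 0 0 0" --pt "0 0 0.2 0 0 0" --pt "0 0 0.1 0 0 0" --pt "0 0 0 0 0 0" --pt "0 0 0 0 0 0" --pt "0 0 0 0 0 0"

```text
time: 35.3
ee_pos: [0.5392, -0.0831, 0.1114]
eef_rot: [-0.04, 0.999, 0.0, 0.0]
ft_force: [0.0, 0.0, -0.9]
width: 0.0597
grip_force: 24.9
```

```bash
python3 -c "
from h import *
go(.5389,-.0823,.1040)"
```

```text
t 35.3 p [ 0.5392 -0.0831  0.1114] f [ 0.   0.  -0.9] w 0.0597 g 24.9 j [-0.17  0.27  0.28  1.84 -0.08  1.05  1.79]
turn units [ 0.    0.01 -0.  ]
shift units [0.007 0.021 0.185]
```

Request:
carry_out --pt "0.01 0.02 0.1 0 0 0" --pt "0 0 0.06 0 0 0" --pt "0 0 0.03 0 0 0" --pt "0 0 0 0 0 0" --pt "0 0 0 0 0 0" --pt "0 0 0 0 0 0"

```text
time: 36.05
ee_pos: [0.5388, -0.0822, 0.1039]
eef_rot: [-0.04, 0.999, 0.0, 0.0]
ft_force: [-1.9, 1.5, 6.3]
width: 0.0597
grip_force: 25.1
```

Request:
carry_out --pt "0 0 0 0 0 0" --pt "0 0 0 0 0 0" --pt "0 0 0 0 0 0" --pt "0 0 0 0 0 0" --fingers 85

```text
time: 36.55
ee_pos: [0.5385, -0.0824, 0.1033]
eef_rot: [-0.04, 0.999, 0.0, -0.0]
ft_force: [0.8, 0.9, -0.2]
width: 0.0834
grip_force: 0.0
```

Request:
carry_out --pt "0 0 -0.3 0 0 0" --pt "0 0 -0.8 0 0 0" --pt "0 0 -0.8 0 0 0" --pt "0 0 -0.4 0 0 0"

```text
time: 37.05
ee_pos: [0.5392, -0.0825, 0.1977]
eef_rot: [-0.04, 0.999, 0.0, 0.001]
ft_force: [-0.0, 0.2, 0.3]
width: 0.0852
grip_force: 0.0
```

```bash
python3 -c "
from h import *
go(.5287,.3450,.1940)"
```

```text
t 37.05 p [ 0.5392 -0.0825  0.1977] f [-0.   0.2  0.3] w 0.0852 g 0.0 j [-0.19  0.18  0.29  1.74 -0.05  1.22  1.77]
turn units [-0.    0.02 -0.  ]
shift units [-0.598 10.675  0.094]
```

Released gently. Now back to the glue stick.

Request:
carry_out --pt "-0.04 0.5 0 0 0 0" --pt "-0.05 0.9 0 0 0 0" --pt "-0.05 0.9 0 0 0 0" --pt "-0.05 0.9 0 0 0 0" --pt "-0.05 0.9 0 0 0 0" --pt "-0.05 0.9 0 0 0 0" --pt "-0.05 0.9 0 0 0 0" --pt "-0.05 0.9 0 0 0 0" --pt "-0.05 0.9 0 0 0 0" --pt "-0.05 0.9 0 0 0 0" --pt "-0.05 0.9 0 0 0 0" --pt "-0.05 0.8 0 0 0 0" --pt "-0.05 0.38 0 0 0 0" --pt "0 0 0 0 0 0" --pt "0 0 0 0 0 0" --pt "0 0 0 0 0 0" --fingers 65

```text
time: 39.05
ee_pos: [0.5301, 0.3441, 0.1956]
eef_rot: [-0.039, 0.999, -0.0, 0.0]
ft_force: [-0.7, -0.2, -0.6]
width: 0.0651
grip_force: 0.0
```

```bash
python3 -c "
from h import *
go(.5287,.3450,.0830)"
```

```text
t 39.05 p [0.5301 0.3441 0.1956] f [-0.7 -0.2 -0.6] w 0.0651 g 0.0 j [-0.67  0.37  0.03  1.5  -0.01  1.27  1.01]
turn units [-0.    0.   -0.02]
shift units [0.033 0.027 2.814]
```

Request:
carry_out --pt "0.03 0.01 0.4 0 0 0" --pt "0 0 0.6 0 0 0" --pt "0 0 0.6 0 0 0" --pt "0 0 0.6 0 0 0" --pt "0 0 0.4 0 0 0" --pt "0 0 0.2 0 0 0" --pt "0 0 0 0 0 0" --pt "0 0 0 0 0 0" --pt "0 0 0 0 0 0"

```text
time: 40.17
ee_pos: [0.5287, 0.3461, 0.0842]
eef_rot: [-0.04, 0.999, 0.0, 0.001]
ft_force: [-0.1, -0.1, 0.1]
width: 0.0649
grip_force: 0.0
```

Request:
carry_out --pt "0 0 0 0 0 0" --pt "0 0 0 0 0 0" --pt "0 0 0 0 0 0" --pt "0 0 0 0 0 0" --pt "0 0 0 0 0 0" --pt "0 0 0 0 0 0" --fingers 20 --force 15

```text
time: 40.92
ee_pos: [0.5283, 0.3458, 0.0833]
eef_rot: [-0.04, 0.999, 0.0, -0.0]
ft_force: [0.1, -0.2, -0.7]
width: 0.0311
grip_force: 15.0
```

```bash
python3 -c "
from h import *
go(.5305,.0165,.1630)"
```

```text
t 40.92 p [0.5283 0.3458 0.0833] f [ 0.1 -0.2 -0.7] w 0.0311 g 15.0 j [-0.67  0.47  0.02  1.61 -0.01  1.06  1.01]
turn units [ 0. -0. -0.]
shift units [ 0.61  -8.21  -1.992]
```

Request:
carry_out --pt "0 0 -0.5 0 0 0" --pt "0 0 -0.8 0 0 0" --pt "0 0 -0.7 0 0 0" --pt "0.03 -0.4 0 0 0 0" --pt "0.06 -0.8 0 0 0 0" --pt "0.06 -0.8 0 0 0 0" --pt "0.06 -0.8 0 0 0 0" --pt "0.06 -0.8 0 0 0 0" --pt "0.06 -0.8 0 0 0 0" --pt "0.06 -0.8 0 0 0 0" --pt "0.06 -0.8 0 0 0 0" --pt "0.06 -0.8 0 0 0 0" --pt "0.06 -0.8 0 0 0 0" --pt "0.05 -0.41 0 0 0 0" --pt "0.04 -0.2 0 0 0 0" --pt "0 0 0 0 0 0" --pt "0 0 0 0 0 0" --pt "0 0 0 0 0 0"

```text
time: 43.18
ee_pos: [0.5285, 0.0172, 0.1633]
eef_rot: [-0.041, 0.999, 0.0, -0.0]
ft_force: [0.3, -0.3, 0.3]
width: 0.0309
grip_force: 15.0
```

```bash
python3 -c "
from h import *
go(.5303,.0166,.0885)"
```

```text
t 43.17 p [0.5285 0.0172 0.1633] f [ 0.3 -0.3  0.3] w 0.0309 g 15.0 j [-0.3   0.17  0.2   1.82 -0.04  1.15  1.57]
turn units [ 0.   -0.    0.01]
shift units [-0.044 -0.02   1.869]
```

Request:
carry_out --pt "-0.03 -0.02 0.4 0 0 0" --pt "0 0 0.6 0 0 0" --pt "0 0 0.4 0 0 0" --pt "0 0 0.2 0 0 0" --pt "0 0 0.1 0 0 0" --pt "0 0 0 0 0 0" --pt "0 0 0 0 0 0" --pt "0 0 0 0 0 0"

```text
time: 44.18
ee_pos: [0.5301, 0.0157, 0.0958]
eef_rot: [-0.04, 0.999, 0.0, 0.0]
ft_force: [-0.8, -0.5, -0.2]
width: 0.0311
grip_force: 15.0
```

```bash
python3 -c "
from h import *
go(.5303,.0166,.0880)"
```

```text
t 44.17 p [0.5301 0.0157 0.0958] f [-0.8 -0.5 -0.2] w 0.0311 g 15.0 j [-0.29  0.25  0.19  1.88 -0.06  1.01  1.58]
turn units [ 0.    0.01 -0.  ]
shift units [-0.007  0.023  0.195]
```

Request:
carry_out --pt "-0.01 0.02 0.1 0 0 0" --pt "0 0 0.06 0 0 0" --pt "0 0 0.03 0 0 0" --pt "0 0 0 0 0 0" --pt "0 0 0 0 0 0" --pt "0 0 0 0 0 0"

```text
time: 44.92
ee_pos: [0.5304, 0.0165, 0.0882]
eef_rot: [-0.04, 0.999, 0.0, 0.0]
ft_force: [-1.4, -0.4, 6.1]
width: 0.0313
grip_force: 15.0
```

Request:
carry_out --pt "0 0 0 0 0 0" --pt "0 0 0 0 0 0" --pt "0 0 0 0 0 0" --pt "0 0 0 0 0 0" --fingers 60

```text
time: 45.42
ee_pos: [0.53, 0.0165, 0.0876]
eef_rot: [-0.04, 0.999, 0.0, -0.0]
ft_force: [-0.3, -0.3, -0.8]
width: 0.058
grip_force: 0.0
```

Request:
carry_out --pt "0 0 -0.3 0 0 0" --pt "0 0 -0.8 0 0 0" --pt "0 0 -0.9 0 0 0" --pt "0 0 -0.9 0 0 0" --pt "0 0 -0.9 0 0 0" --pt "0 0.7 0 0 0 0" --pt "0 0.9 0 0 0 0" --pt "0 0.9 0 0 0 0" --pt "0 0.9 0 0 0 0" --pt "0 0.9 0 0 0 0" --pt "0 0.5 0 0 0 0" --pt "0 0 0 0 0 0" --pt "0 0 0 0 0 0" --pt "0 0 0 0 0 0"

```text
time: 47.18
ee_pos: [0.515, 0.2062, 0.2399]
eef_rot: [-0.039, 0.999, -0.0, 0.0]
ft_force: [0.0, 0.6, 1.0]
width: 0.0596
grip_force: 0.0
```

Run:
```python
from h import *
go()
c=cam('scene');save(c,'c7.png',(170,120,490,430),1.9)
P=cloud(c)
def pk(ctr,zlo,zhi,rad=.05):
    m=(np.hypot(*(P[:,:2]-ctr).T)<rad)&(P[:,2]>zlo)&(P[:,2]<zhi);q=P[m];print(ctr,m.sum(),q[:,2].max(),cv2.minEnclosingCircle((q[:,:2]*1000).astype(np.float32)))
pk((.471,-.31),.066,.095);pk((.5395,-.0825),.125,.14);pk((.531,.0168),.109,.122,.03);pk((.5835,.0135),.055,.08,.02)
```

```text
t 47.17 p [0.515  0.2062 0.2399] f [0.  0.6 1. ] w 0.0596 g 0.0 j [-0.51  0.17  0.06  1.65 -0.01  1.32  1.19]
turn units [-0.    0.   -0.02]
(0.471, -0.31) 135 0.0809719644721898 ((470.8249816894531, -310.91217041015625), 9.720255851745605)
(0.5395, -0.0825) 642 0.1338668293000138 ((537.97216796875, -82.24015808105469), 29.512792587280273)
(0.531, 0.0168) 156 0.11607022987594406 ((528.491943359375, 16.463666915893555), 16.036827087402344)
(0.5835, 0.0135) 48 0.06817231880146357 ((582.5462646484375, 16.349702835083008), 8.323235511779785)
```

View pics/c7.png

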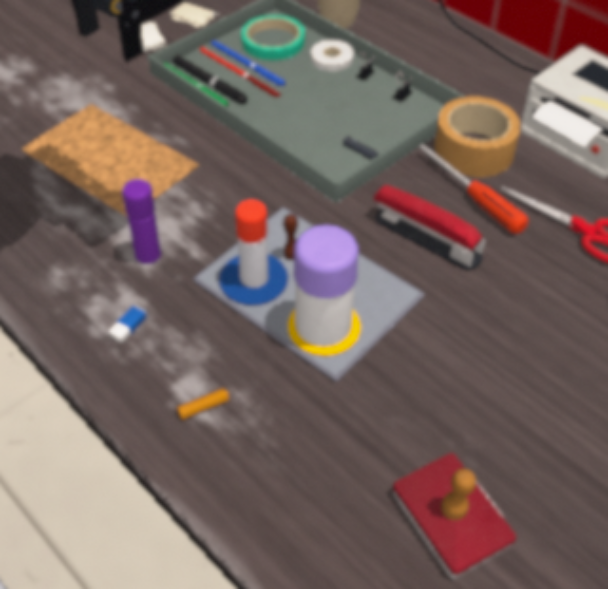

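The glue stick (252,245) is back on the blue disc and the jar (327,290) on the yellow, both upright and within about 2 mm of where they started. The light stamp stands mid-tin (458,495), the dark stamp (290,238) has not moved, and the gripper is clear. Handing in.

```bash
python3 -c "
from bench import r
print(r.close_job())"
```

```text
the job is handed in; nothing more can be done
None
```

I handed the job in at about 47 s: the light stamp stands upright in the middle of the tin, the glue stick and jar are back upright on their own discs within about 2 mm of where they started, and the dark stamp was left alone.

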